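# Swing the jar tray home under the filter funnel and latch it

### The job

Swing the tray with the glass jar round its pivot pin, in under the filter funnel, and press it home against the stop's pad, with about 10 N more than it takes to slide it, for a good second; the stop must never bear more than 18 N. Then turn the turn-button fully round behind the tray so that it cannot swing out. The jar must stay upright on its cork mat, and everything else must stay where it stands.

Things in the scene. Friction and masses are not known exactly. Their poses are not given: they have to be found in the camera images.
- base: Fixture screwed to the table: flat grey board 8 mm thick, spanning its own x -170..120, y -290..60 mm. Origin: on the table, on the axis of the steel pivot pin (16 mm thick; 32 mm cap, top 23 mm above the table). Its x points roughly away from the robot. All heights below are above the table.
- funnel_tip (a point): Spout end, 122 mm high, of the fixed white filter funnel (axis at x 0, y -85 mm of the base; 96 mm wide at its rim, 218 mm high). It hangs on a thin steel stand whose post is at x 98, y -60 mm of the base, 235 mm tall.
- stop: Fixed steel block (24 x 34 x 34 mm) beyond the tray, with a screw-set round rubber-faced pad (20 mm wide, middle 26 mm high) looking to -x of the base. Origin: foot of its pad-side face, at x 80, y -170 mm of the base. The pad's face is at x 65 mm of the base, but its screw is set anew each time, up to 6 mm either way, and this is not measured: feel for it. It does not yield.
- tray: Loose plywood tray, about 0.6 kg: its x -65..65, y -210..30 mm; rim 8 mm thick, 36 mm high (top 44 mm above table). Origin: centre of its pivot hole, underside, 8 mm high. The hole has 1 mm play on the pin; the cap stops it lifting. Home: axes parallel to the base's. It starts turned 0.45 to 0.95 rad clockwise (from above), its free end out towards the robot, and goes home counter-clockwise.
- push_corner (a point): Where to push the tray: outer face of its robot-side long rim near the free corner (x -65, y -170 mm of the tray), 26 mm high; the face's outward normal is -x of the tray. At home it is straight opposite the pad. Dry friction: sliding takes 2 to 7 N here, more if pressed down on; it stays where left. Against the stop the force rises by 10 N within 1 to 3 mm.
- mat_spot (a point): Centre of the round cork mat (96 mm wide) on the tray's floor, 16 mm high, at x 0, y -85 mm of the tray.
- jar_mid (a point): Centre, half-way up, of the empty open glass jar (72 mm wide, 78 mm tall, 0.2 kg) standing loose on the cork mat.
- turn_button (a joint): Level swivel catch, rad: aluminium bar 22 mm wide, 75 mm long from its pivot, 22 to 36 mm high. 0: points to -x -y of the base, clear of the tray. Grows as it turns clockwise (from above), via -x of the base (0.785), to its limit 2.356, pointing to +y, lying 2 to 14 mm clear along the home tray's robot-side rim and barring its way. Starts at 0 to 0.5. About 2 N at its post; stays where left.
- button_pivot (a point): The turn-button's upright axis (x -84, y -245 mm of the base), at the underside of its bar, 22 mm high.
- button_post (a point): Upright round post, 12 mm thick, on the turn-button's bar 60 mm from its axis, by which it is pushed round. The point is 49 mm high; the post reaches from 36 to 64 mm.
- pigment_a: Bystander: small amber glass bottle, 36 mm wide and 70 mm tall, standing on the fixture's base board beside the pivot. Origin at the middle of its underside.
- pigment_b: Bystander: small red-brown bottle, 36 mm wide and 85 mm tall, standing on the base board just beyond the free end of the home tray, not far from the turn-button. Origin at the middle of its underside.
- beaker: Bystander: open steel beaker, 80 mm wide, 100 mm tall, on the table to the right. Origin at the middle of its underside.
- bowl: Bystander: white bowl, 110 mm wide, 50 mm tall, on the table to the left. Origin at the middle of its underside.
- preserve_jar: Bystander: glass jar with a steel lid, 90 mm wide, 130 mm tall, on the table to the left. Origin at the middle of its underside.
- spoon: Bystander: wooden spoon lying on the table to the right.
Things that resemble listed ones, but are neither listed nor needed, are in the scene too. Leave any blue look-alike of the part that bears jar_mid alone.

How it is judged:
By the outcome, as a careful person would: the job done as asked, in the order asked, and still so for the second after the job is handed in, with the robot touching nothing.
It also fails if it takes over 72 s, if anything falls off the work surface, if the arm or the gripper's body presses on something with over 40 N, if the wrist force passes 120 N, or if a joint passes its speed limit or range.

### The arm

A 7-joint arm with a two-finger parallel gripper is mounted at the origin on the work surface. World frame = base frame: x ahead of the robot, y to its left, z up, the work surface at z = 0. Lengths are in m, angles in rad, forces in N, time in s.
With the tool pointing down it reaches from about 0.35 to 0.9 m from the base axis. Payload 8.1 kg.
Tool frame: the origin (TCP) lies between the finger pads; the fingertips stand ahead of it and the grasp point (between the pads) is the TCP (arm.nose_length is the z of the fingertips in the tool frame, in m); z points along the fingers, y is the line along which they close (so a half turn about z gives the same grasp; the last joint's range is limited). The gripper opens to 92 mm and grips with 3 to 60 N. Pads are 19 mm wide; open, the fingers measure 130 mm over their backs; the gripper's body (75 mm by 190 mm) begins 47 mm behind the grasp point.
Start: joints at [1.153, 0.434, 0.025, 1.573, -0.012, 1.134, -0.075], TCP at [0.193, -0.594, 0.246] pointing down, gripper open.
Joint ranges: [-2.62, 2.62], [-0.44, 2.09], [-1.27, 1.32], [0.08, 2.57], [-1.32, 4.46], [0.12, 2], [-2.74, 2.74]. Speed limits (rad/s): [2.22, 2.22, 3.01, 3.01, 3.14, 3.14, 3.14].

### API

Orientations are given as a rotation vector (axis times angle).
In Python, from cell import sensors, optics, arm gives the robot as it stands.
- The arm moves only by the tool arm_command, never from a script. Its argument "deltas" is one flat list of numbers, 7 for each row, row after row: the turn, a rotation vector about the world's x, y, z as a fraction of full scale, then the shift along the world's x, y, z as a fraction of full scale, then the finger opening in mm, from 0 to 91.8. In form: [wx, wy, wz, dx, dy, dz, fingers, wx, wy, wz, dx, dy, dz, fingers, ...]. A call has 1 to 20 rows; each row is the pose to reach, as a shift and turn from the pose commanded when the call began; what a row does not reach only later rows make up. Full scale, the value 1, is 1 m for a shift and 90 degrees for a turn. A row lasts 1/10 s, in which the tool goes at most 50 mm and 8.59 degrees, less where a joint would pass 70% of its speed; a pose out of reach is approached as far as the arm can. A call with a number of a shift or a turn outside -1 to 1 is refused whole. A call with a gripper value outside its range is refused whole. The fingers move at their own pace and stop on an object; "force" is the grip in N (left out, the last holds). Time passes only in rows, so rows that repeat a pose let the fingers close. It gives the time, the measured TCP pose, the force, the opening and the grip force at its end, in the units of the state.
- sensors.observe(): the state, without advancing time (a new reading comes with each control period).
- optics.get_image(name): name is "side" or "top" or "wrist"; returns the picture (384x512x3 uint8, blue, green, red); there is no depth.
- optics.calibration(name): a dict with "camera_matrix" (3x3 intrinsics, pixels), "rvec" (rotation vector, rad) and "tvec" (3), from world to camera coordinates, as OpenCV has them. Camera axes: x right, y down, z forward; pixel columns grow to the right and rows downward; lengths in m; the calibration is good to about 2 mm. A picture is of the moment at which its call begins: read the wrist's pose just before it. calibration takes no time and is no camera call; for the wrist camera it gives the pose at the moment of the call.
- arm.sign_off(): hands the job in; it is judged then, once.
The state is a dict: "clock": time; "joints": joint angles; "dq": joint speeds; "joint_efforts": joint torques, N m; "position": TCP position; "ee_rot": TCP orientation; "force": force on the tool from outside, world axes, zero at the start; "ft_torque": the same for the moment, N m; "width": opening from 0.0 (shut) to 1.0 (fully open); "gripper_force": force on a finger pad.
Only numpy, scipy, OpenCV 4.12 (cv2) and the standard library are available. Lean on these libraries where they do the work, as an engineer would, in place of code of your own. Each camera call takes 0.05 s, during which the arm holds its last target. There are 200 camera calls.

## Working session

There is one attempt and no reset: what is moved stays moved. The work goes in short steps, Python scripts to look and compute and a tool call to move; the robot and the scene stay as the last step left them, time stands still between calls to the robot, and variables do not carry over. Pictures are saved under pics/ and viewed, at most 10 in all, crops included, and the job is handed in when it is done.

Besides the shell and the picture viewer there is one more tool, called after ">>>" as a command line: name --argument value ..., lists and objects as JSON in quotes. arm_command: Moves the arm, as the interface text tells. Its arguments: {"type":"object","properties":{"deltas":{"type":"array","items":{"type":"number"}},"force":{"type":"number"}},"required":["deltas"]}

```bash
ls; mkdir -p pics; python3 - <<'E'
from cell import sensors, optics, arm
import cv2
s=sensors.observe();print(s, arm.nose_length)
for n in("top","side"):
    cv2.imwrite(f"pics/{n}0.png",optics.get_image(n)); c=optics.calibration(n);print(n,c)
E
```

```text
pics
{'clock': 0.0, 'joints': array([ 1.15336454,  0.43520905,  0.02495354,  1.57409055, -0.0116177 ,
        1.13400124, -0.0751056 ]), 'dq': array([-6.23359653e-05, -8.63376080e-04,  8.96430826e-04,  6.68907232e-06,
        6.32989608e-04,  1.06450174e-03, -3.92838143e-04]), 'joint_efforts': array([-1.10894625e-04, -6.67843652e+01,  9.84572209e-01, -3.14455569e+01,
       -6.05825102e-02,  4.29583434e-02,  1.35675195e-04]), 'position': array([ 0.19335039, -0.59383433,  0.24495591]), 'ee_rot': array([-3.10126272e+00, -4.92157143e-01,  5.65944827e-04]), 'force': array([-0.49506749, -0.27411076, -0.90500841]), 'ft_torque': array([-0.02845756, -0.03228354,  0.00183289]), 'gripper_force': 0.0, 'width': 1.0006031254634855} 0.019
top {'camera_matrix': array([[427.85264158,   0.        , 248.26339375],
       [  0.        , 427.85264158, 196.49355279],
       [  0.        ,   0.        ,   1.        ]]), 'rvec': array([ 2.18294024, -2.15566379,  0.14936148]), 'tvec': array([0.01395464, 0.58102326, 1.34573716])}
side {'camera_matrix': array([[465.95018759,   0.        , 255.48298953],
       [  0.        , 465.95018759, 189.31051824],
       [  0.        ,   0.        ,   1.        ]]), 'rvec': array([ 0.93098909, -2.41338279,  1.18341151]), 'tvec': array([0.44681686, 0.31846278, 1.05967501])}
```

View pics/top0.png

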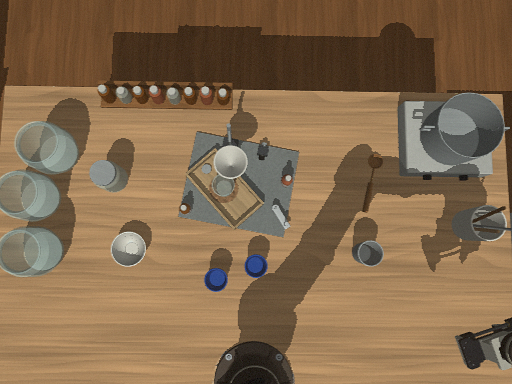

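View pics/side0.png

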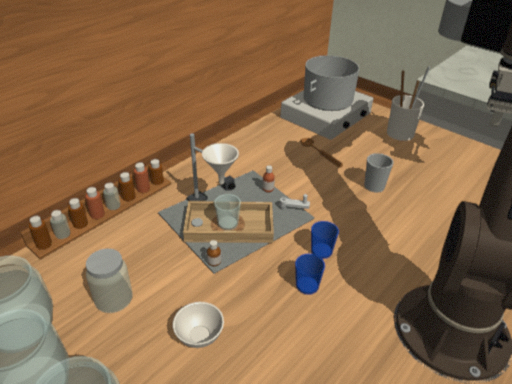

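The top view shows the grey board with corners near (197,131), (299,151), (284,237) and (179,217). The tray is turned out, with the jar at (223,186), the pin at about (207,168), the turn-button at (280,216) and the funnel at (230,162). The candidates for the jar are the clear glass on the tray (223,186) and two blue cups (216,279) and (256,266), which are look-alikes to leave alone. I'll take one close crop to check this.

```bash
python3 - <<'E'
import cv2
a=cv2.imread("pics/top0.png")[120:245,165:315]
cv2.imwrite("pics/topc.png",cv2.resize(a,None,fx=4.8,fy=4.8,interpolation=cv2.INTER_CUBIC)[:600])
a=cv2.imread("pics/side0.png")[130:280,150:340]
cv2.imwrite("pics/sidec.png",cv2.resize(a,None,fx=4,fy=4,interpolation=cv2.INTER_CUBIC))
E
```

```text
(no output)
```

View pics/topc.png

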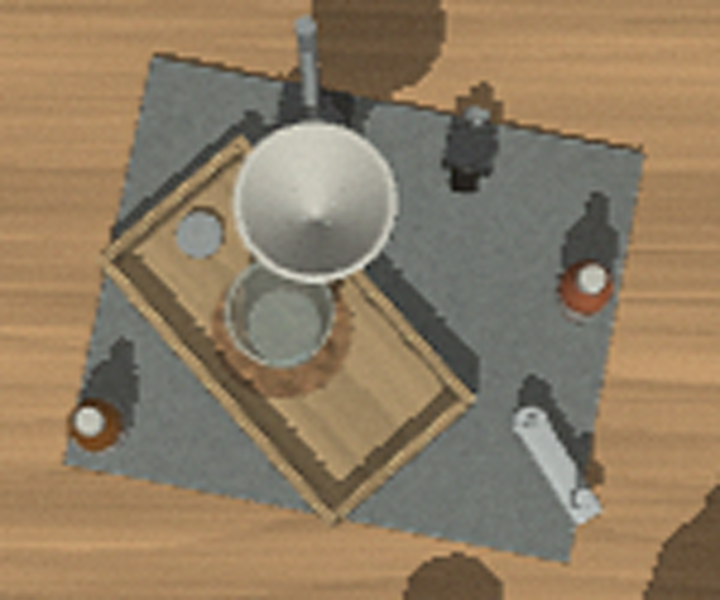

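View pics/sidec.png

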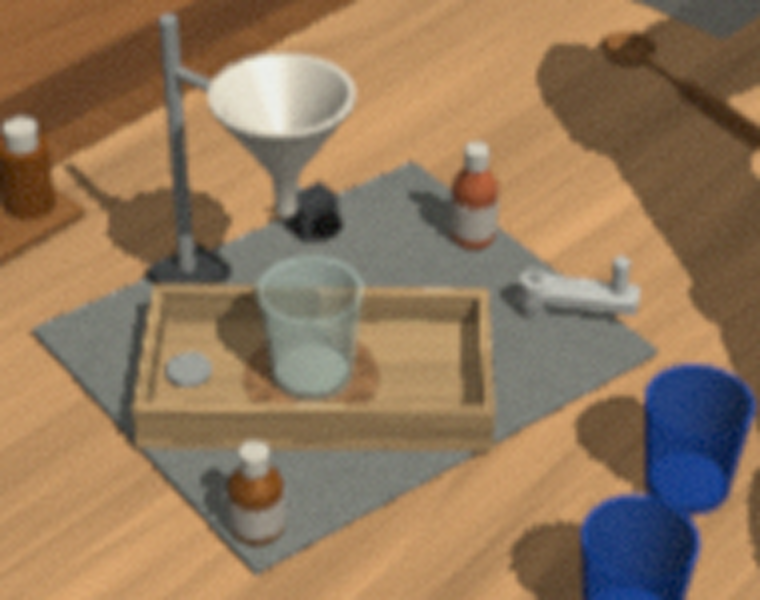

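The crops confirm the scene: the clear jar stands on its cork mat in the tray, and the turn-button (pivot at about (528,420), post at (582,494) in the top crop) points clear of the tray. The red-brown bottle is at (587,285). Next I'll fit the base, tray and button poses from both views.

```bash
cat > h.py <<'E'
import numpy as np, cv2
from scipy.optimize import least_squares
from cell import sensors, optics, arm
def R(a): c,s=np.cos(a),np.sin(a); return np.array([[c,-s],[s,c]])
def proj(n,P): 
    c=optics.calibration(n); return cv2.projectPoints(np.float64(P).reshape(-1,1,3),c["rvec"],c["tvec"],c["camera_matrix"],None)[0][:,0]
def ray(n,uv,z):
    c=optics.calibration(n); Rm=cv2.Rodrigues(c["rvec"])[0]; C=-Rm.T@c["tvec"]
    d=Rm.T@np.linalg.inv(c["camera_matrix"])@np.r_[uv,1]; return C+d*(z-C[2])/d[2]
E
cat > fit.py <<'E'
from h import *
t=lambda U,V:((U+.5)/4.8-.5+165,(V+.5)/4.8-.5+120)
s=lambda U,V:((U+.5)/4-.5+150,(V+.5)/4-.5+130)
B=[(120,60),(120,-290),(-170,-290),(-170,60)]
T=[(65,30),(-65,30),(-65,-210),(65,-210)]
uvB={'top':[t(152,55),t(643,150),t(570,562),t(66,463)],'side':[s(36,331),s(411,163),s(655,352),s(258,572)]}
uvT={'top':[t(242,140),t(105,258),t(335,520),t(474,398)],'side':[s(152,290),s(137,408),s(493,412),s(492,290)]}
uvO={'top':[t(200,233),t(528,420),t(582,494)],'side':[s(189,370),s(535,280),s(621,264)]}
def bp(p,q): return p[:2]+R(p[2])@(np.array(q)/1e3)
def model(p):
    b=[[*bp(p,q),.008] for q in B]
    tt=[[*bp(p,R(p[3])@np.array(q)),.044] for q in T]
    a=np.pi*1.25-p[4]
    o=[[*bp(p,(0,0)),.023],[*bp(p,(-84,-245)),.036],[*bp(p,np.array([-84,-245])+60*np.array([np.cos(a),np.sin(a)])),.064]]
    return b+tt+o
def res(p): return np.concatenate([(proj(n,model(p))-np.array(uvB[n]+uvT[n]+uvO[n])).ravel() for n in('top','side')])
if __name__=="__main__":
    r=least_squares(res,[.6,0,0,-.7,.2],loss='soft_l1'); p=r.x
    print(p.round(4)); print(res(p).reshape(-1,2).round(1).tolist())
    np.save('p.npy',p)
    for k,q in dict(push0=R(p[3])@np.array([-65,-170]),pushH=(-65,-170),stop=(65,-170),bpiv=(-84,-245),fun=(0,-85),post=(98,-60)).items(): print(k,bp(p,q).round(4))
    print('btn post',[np.round(x,4) for x in model(p)[-1]])
    print('pb',ray('top',t(592,278),.085),ray('side',s(477,153),.085),'pa',ray('top',t(88,421),.07))
    print('xaxis',R(p[2])[:,0])
E
python3 fit.py
```

```text
[ 0.6727  0.1611 -0.177  -0.6546  0.0686]
[[-0.6, 0.1], [0.1, -0.0], [-0.2, -0.2], [-0.7, 0.2], [-0.7, -1.4], [-2.6, 0.2], [-1.1, 1.5], [0.4, -0.1], [-0.5, 0.3], [0.5, 0.2], [-0.3, 0.4], [-1.2, -0.8], [0.5, -1.1], [1.2, -1.3], [-0.2, -0.7], [0.6, -1.4], [-0.7, 0.5], [1.1, -0.0], [-0.6, -0.8], [0.3, -0.6], [0.5, 0.0], [0.3, -0.7]]
push0 [0.5032 0.0946]
pushH [0.5787 0.0052]
stop [ 0.7067 -0.0177]
bpiv [ 0.5468 -0.0653]
fun [0.6577 0.0774]
post [0.7586 0.0847]
btn post [np.float64(0.4954), np.float64(-0.0962), np.float64(0.064)]
pb [ 0.63623158 -0.10123705  0.085     ] [ 0.63875665 -0.10339803  0.085     ] pa [0.53972462 0.22551899 0.07      ]
xaxis [ 0.9843797  -0.17605855]
```

```bash
cat > tgt.py <<'E'
from h import *
from scipy.spatial.transform import Rotation as Rn
p=np.load('p.npy')
def tool(phi,tilt=12):
    t=np.radians(tilt); n=np.array([np.cos(phi),np.sin(phi),0]); up=np.array([0,0,1.])
    z=np.sin(t)*n-np.cos(t)*up; y=np.array([np.sin(phi),-np.cos(phi),0]); return np.column_stack([np.cross(y,z),y,z])
def trayp(th,x,y,z): # point in tray frame (mm) -> world
    return np.r_[p[:2]+R(p[2]+th)@(np.array([x,y])/1e3),z]
def frac(pos,Rm,pos0,R0): # as fractions
    return np.r_[(Rn.from_matrix(Rm)*R0.inv()).as_rotvec()/(np.pi/2), pos-pos0]
def now():
    s=sensors.observe(); return s['position'],Rn.from_rotvec(s['ee_rot']),s
E
python3 - <<'E'
from tgt import *
P,Q,s=now(); th=p[3]
for z in(.2,.043): print(frac(trayp(th,-65-13-25,-175,z),tool(p[2]+th),P,Q).round(4), trayp(th,-103,-175,z))
E
```

```text
[-0.037  -0.1361 -0.7271  0.2806  0.7132 -0.045 ] [0.47394547 0.11929147 0.2       ]
[-0.037  -0.1361 -0.7271  0.2806  0.7132 -0.202 ] [0.47394547 0.11929147 0.043     ]
```

>>> arm_command --deltas '[-0.037, -0.136, -0.727, 0.28, 0.713, -0.045, 0, -0.037, -0.136, -0.727, 0.28, 0.713, -0.045, 0, -0.037, -0.136, -0.727, 0.28, 0.713, -0.045, 0, -0.037, -0.136, -0.727, 0.28, 0.713, -0.045, 0, -0.037, -0.136, -0.727, 0.28, 0.713, -0.045, 0, -0.037, -0.136, -0.727, 0.28, 0.713, -0.045, 0, -0.037, -0.136, -0.727, 0.28, 0.713, -0.045, 0, -0.037, -0.136, -0.727, 0.28, 0.713, -0.045, 0, -0.037, -0.136, -0.727, 0.28, 0.713, -0.045, 0, -0.037, -0.136, -0.727, 0.28, 0.713, -0.045, 0, -0.037, -0.136, -0.727, 0.28, 0.713, -0.045, 0, -0.037, -0.136, -0.727, 0.28, 0.713, -0.045, 0, -0.037, -0.136, -0.727, 0.28, 0.713, -0.045, 0, -0.037, -0.136, -0.727, 0.28, 0.713, -0.045, 0, -0.037, -0.136, -0.727, 0.28, 0.713, -0.045, 0, -0.037, -0.136, -0.727, 0.28, 0.713, -0.045, 0, -0.037, -0.136, -0.727, 0.28, 0.713, -0.045, 0, -0.037, -0.136, -0.727, 0.28, 0.713, -0.045, 0, -0.037, -0.136, -0.727, 0.28, 0.713, -0.045, 0]' --force 20

```text
clock: 2.0
position: [0.4278, -0.0139, 0.2016]
ee_rot: [2.781, -1.228, 0.272]
force: [0.1, -0.0, -0.9]
width: 0.005
gripper_force: 0.0
```

```bash
python3 - <<'E'
from tgt import *
P,Q,s=now(); print(s['clock'],P,Q.as_matrix()[:,2],s['force'],s['width'])
a=optics.get_image('top')[110:250,150:330]; b=optics.get_image('wrist')
cv2.imwrite('pics/t1.png',np.hstack([cv2.resize(a,(400,311)),cv2.resize(b,(400,311))]))
print(frac(trayp(p[3],-103,-175,.043),tool(p[2]+p[3]),P,Q).round(4))
E
```

```text
2.0 [ 0.42777161 -0.01392167  0.2016475 ] [ 0.12622092 -0.15253492 -0.98020476] [ 0.11941157 -0.03603097 -0.86880686] 0.004897136068414659
[-0.0008 -0.0089  0.0008  0.0462  0.1332 -0.1586]
```

View pics/t1.png

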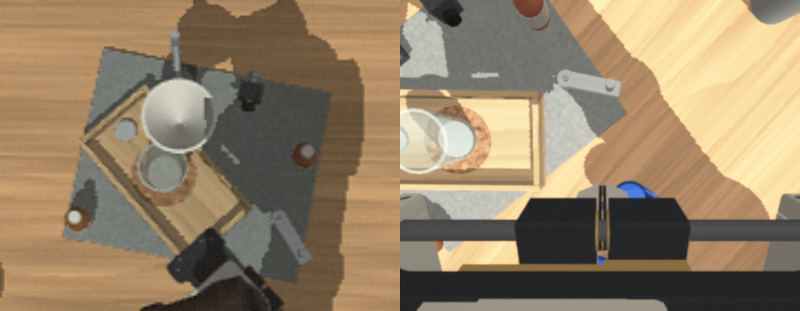

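The tray rims are parallel to the wrist image's horizontal, so the tray angle is right. The arm is still 140 mm short of the point above pre-contact. The button is at (590,82) in the right panel, clear of the tray.

>>> arm_command --deltas '[0, -0.009, 0, 0.046, 0.133, 0, 0, 0, -0.009, 0, 0.046, 0.133, 0, 0, 0, -0.009, 0, 0.046, 0.133, 0, 0, 0, -0.009, 0, 0.046, 0.133, 0, 0, 0, -0.009, 0, 0.046, 0.133, 0, 0, 0, -0.009, 0, 0.046, 0.133, -0.08, 0, 0, -0.009, 0, 0.046, 0.133, -0.158, 0, 0, -0.009, 0, 0.046, 0.133, -0.158, 0, 0, -0.009, 0, 0.046, 0.133, -0.158, 0, 0, -0.009, 0, 0.046, 0.133, -0.158, 0, 0, -0.009, 0, 0.046, 0.133, -0.158, 0, 0, -0.009, 0, 0.046, 0.133, -0.158, 0]'

```text
clock: 3.3
position: [0.4754, 0.1196, 0.0458]
ee_rot: [2.787, -1.233, 0.295]
force: [-0.2, -0.2, 0.2]
width: 0.007
gripper_force: 0.0
```

```bash
python3 - <<'E'
from tgt import *
P,Q,s=now(); print(s['clock'],P,Q.as_matrix()[:,2],s['force'])
th=p[3]
print(R(p[2]+th).T@(P[:2]-p[:2])*1e3)
b=optics.get_image('wrist'); cv2.imwrite('pics/w2.png',b)
for a in np.linspace(0,1,15):
    t=th*(1-a); print(t.round(3),*[frac(trayp(t,-65-13-g,-175,.043),tool(p[2]+t),P,Q).round(4) for g in (0,)])
E
```

```text
3.3 [0.47538852 0.1195532  0.04583722] [ 0.14329846 -0.15000356 -0.97824561] [-0.22254734 -0.20447447  0.22126826]
[-102.22127625 -173.75722291]
-0.655 [-0.0024  0.0022  0.0003  0.0154 -0.0187 -0.0028]
-0.608 [-0.0025  0.0021  0.0301  0.0184 -0.0272 -0.0028]
-0.561 [-0.0025  0.002   0.0599  0.0218 -0.0355 -0.0028]
-0.514 [-0.0026  0.002   0.0897  0.0256 -0.0436 -0.0028]
-0.468 [-0.0026  0.0019  0.1194  0.0298 -0.0515 -0.0028]
-0.421 [-0.0027  0.0019  0.1492  0.0343 -0.0592 -0.0028]
-0.374 [-0.0027  0.0018  0.179   0.0392 -0.0667 -0.0028]
-0.327 [-0.0028  0.0017  0.2087  0.0444 -0.074  -0.0028]
-0.281 [-0.0028  0.0017  0.2385  0.05   -0.081  -0.0028]
-0.234 [-0.0028  0.0016  0.2683  0.0559 -0.0878 -0.0028]
-0.187 [-0.0029  0.0016  0.298   0.0621 -0.0943 -0.0028]
-0.14 [-0.0029  0.0015  0.3278  0.0686 -0.1004 -0.0028]
-0.094 [-0.003   0.0014  0.3576  0.0753 -0.1063 -0.0028]
-0.047 [-0.003   0.0014  0.3873  0.0824 -0.1118 -0.0028]
-0.0 [-0.003   0.0013  0.4171  0.0897 -0.117  -0.0028]
```

View pics/w2.png

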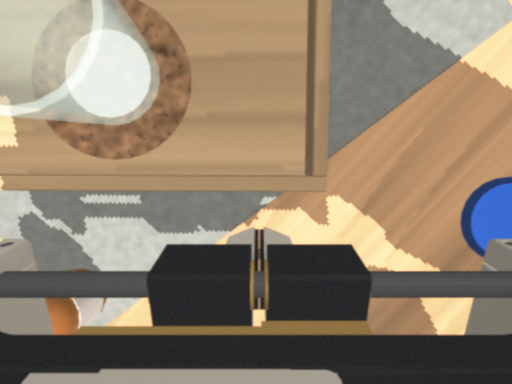

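The tool is down clear of the rim, with the free corner at (325,185), the fingers at (258,250) and bottle A at (75,300) behind the gripper. Next is the swing to about 25 mm short of home.

>>> arm_command --deltas '[-0.002, 0.002, 0, 0.008, -0.009, -0.003, 0, -0.002, 0.002, 0, 0.013, -0.015, -0.003, 0, -0.002, 0.002, 0.015, 0.017, -0.023, -0.003, 0, -0.002, 0.002, 0.045, 0.02, -0.031, -0.003, 0, -0.002, 0.002, 0.075, 0.0236, -0.0395, -0.003, 0, -0.003, 0.002, 0.105, 0.0276, -0.0475, -0.003, 0, -0.003, 0.002, 0.134, 0.032, -0.0553, -0.003, 0, -0.003, 0.002, 0.164, 0.0367, -0.063, -0.003, 0, -0.003, 0.002, 0.194, 0.0418, -0.0703, -0.003, 0, -0.003, 0.002, 0.224, 0.0472, -0.0775, -0.003, 0, -0.003, 0.002, 0.253, 0.053, -0.0844, -0.003, 0, -0.003, 0.002, 0.283, 0.059, -0.091, -0.003, 0, -0.003, 0.002, 0.306, 0.0637, -0.0958, -0.003, 0, -0.003, 0.002, 0.32, 0.0668, -0.0988, -0.003, 0, -0.003, 0.0015, 0.328, 0.0686, -0.1004, -0.003, 0, -0.003, 0.0015, 0.328, 0.0686, -0.1004, -0.003, 0]'

```text
clock: 4.95
position: [0.5422, 0.0185, 0.0412]
ee_rot: [3.05, -0.487, 0.319]
force: [-3.9, 0.8, 1.9]
width: 0.001
gripper_force: 1.9
```

```bash
cat > st.py <<'E'
from tgt import *
P,Q,s=now(); n=R(p[2])[:,0]; c=P+Q.as_matrix()@np.array([.0095,0,.019])
print(s['clock'],P,'contact in base',R(p[2]).T@(c[:2]-p[:2])*1e3,c[2],'Fn',s['force'][:2]@n,'F',s['force'], 'yaw err',Q.as_matrix()[:,1])
E
python3 - <<'E'
from st import *
cv2.imwrite('pics/t3.png',np.hstack([cv2.resize(optics.get_image('top')[110:250,150:330],(400,311)),cv2.resize(optics.get_image('side')[110:290,130:360],(400,311))]))
for x in (-16,-10,-6,-3,0,4,8): 
    th=np.arcsin(-x/175) if 0 else np.arctan2(x,175); print(x,frac(trayp(th,-78,-175,.043),tool(p[2]+th),P,Q).round(4))
E
```

```text
4.95 [0.54218351 0.01847259 0.04120947] contact in base [ -90.2437763  -165.24370031] 0.024591139980997587 Fn -3.957101449290032 F [-3.87647386  0.80188828  1.93864309] yaw err [-0.31158453 -0.95021106  0.00374575]
-16 [ 0.0022 -0.0011  0.031   0.0089 -0.0055  0.0018]
-10 [ 0.0022 -0.0011  0.0527  0.014  -0.0095  0.0018]
-6 [ 0.0022 -0.001   0.0672  0.0175 -0.0122  0.0018]
-3 [ 0.0022 -0.001   0.0781  0.0202 -0.0141  0.0018]
0 [ 0.0022 -0.001   0.0891  0.0229 -0.0159  0.0018]
4 [ 0.0022 -0.001   0.1036  0.0265 -0.0184  0.0018]
8 [ 0.0022 -0.0009  0.1181  0.0302 -0.0207  0.0018]
```

View pics/t3.png

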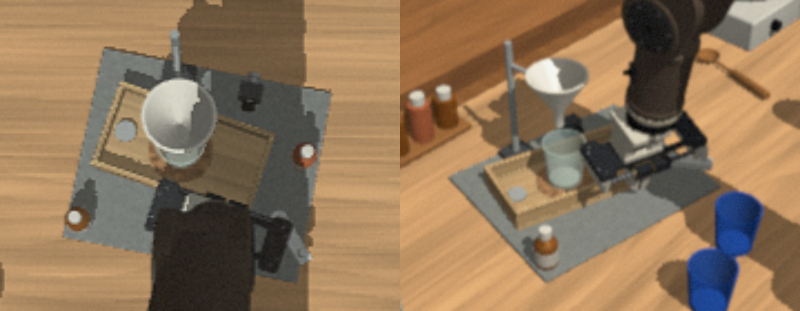

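The tray follows well, the jar is upright at (565,160) in the right panel, and the sliding force is about 4 N. I'm continuing slowly.

>>> arm_command --deltas '[0, 0, 0.009, 0.0022, -0.0016, 0.001, 0, 0, 0, 0.018, 0.0043, -0.0032, 0.001, 0, 0, 0, 0.027, 0.0065, -0.0048, 0.001, 0, 0, 0, 0.036, 0.0087, -0.0064, 0.001, 0, 0, 0, 0.045, 0.0108, -0.0079, 0.001, 0, 0, 0, 0.049, 0.0119, -0.0087, 0.001, 0, 0, 0, 0.053, 0.013, -0.0095, 0.001, 0]'

```text
clock: 5.75
position: [0.5557, 0.0089, 0.0417]
ee_rot: [3.076, -0.36, 0.322]
force: [-3.2, -0.5, -0.7]
width: 0.005
gripper_force: 1.4
```

```bash
python3 st.py
```

```text
5.75 [0.55567027 0.00886316 0.04171477] contact in base [ -75.15527908 -171.23328303] 0.025102327048565073 Fn -3.030823639627226 F [-3.17017808 -0.51025806 -0.69758276] yaw err [-0.23125595 -0.97288504  0.00392172]
```

>>> arm_command --deltas '[0, 0, 0.002, 0.0005, -0.0001, 0, 0, 0, 0, 0.004, 0.001, -0.0002, 0, 0, 0, 0, 0.006, 0.0015, -0.0003, 0, 0, 0, 0, 0.008, 0.002, -0.0004, 0, 0]'

```text
clock: 6.15
position: [0.5573, 0.0085, 0.0417]
ee_rot: [3.079, -0.341, 0.322]
force: [-5.0, -1.2, -0.5]
width: 0.009
gripper_force: 1.8
```

```bash
python3 st.py
```

```text
6.15 [0.55725271 0.00846739 0.04167184] contact in base [ -73.52652991 -171.18640394] 0.025053512521393963 Fn -4.731623024836002 F [-5.02236731 -1.20581126 -0.54609049] yaw err [-0.21924756 -0.97566003  0.00424453]
```

>>> arm_command --deltas '[0, 0, 0.002, 0.0005, -0.0001, 0, 0, 0, 0, 0.004, 0.001, -0.0002, 0, 0, 0, 0, 0.006, 0.0015, -0.0003, 0, 0]'

```text
clock: 6.45
position: [0.5588, 0.0082, 0.0417]
ee_rot: [3.082, -0.326, 0.322]
force: [-5.0, -1.8, 0.0]
width: 0.005
gripper_force: 2.3
```

```bash
python3 st.py
```

```text
6.45 [0.55883972 0.00822798 0.04168358] contact in base [ -71.91553764 -171.01529719] 0.025066002359035937 Fn -4.577083831446548 F [-4.97954032 -1.84412829  0.04238456] yaw err [-0.2099253  -0.97770853  0.00417056]
```

>>> arm_command --deltas '[0, 0, 0.002, 0.0005, -0.0001, 0, 0, 0, 0, 0.004, 0.001, -0.0002, 0, 0, 0, 0, 0.006, 0.0015, -0.0003, 0, 0]'

```text
clock: 6.75
position: [0.5598, 0.0076, 0.0416]
ee_rot: [3.084, -0.313, 0.321]
force: [-7.5, -2.7, 0.8]
width: 0.006
gripper_force: 3.1
```

```bash
python3 st.py
```

```text
6.75 [0.55980553 0.00759258 0.041579  ] contact in base [ -70.86310476 -171.35762549] 0.024950155878182802 Fn -6.926558407949576 F [-7.5217952  -2.71355214  0.79051862] yaw err [-0.2010842  -0.97956329  0.0045716 ]
```

>>> arm_command --deltas '[0, 0, 0.002, 0.0005, -0.0001, 0, 0, 0, 0, 0.004, 0.001, -0.0002, 0, 0]'

```text
clock: 6.95
position: [0.5608, 0.0074, 0.0416]
ee_rot: [3.085, -0.303, 0.321]
force: [-5.3, -3.0, -0.1]
width: 0.001
gripper_force: 2.4
```

```bash
python3 st.py
```

```text
6.95 [0.56079665 0.00738759 0.04157678] contact in base [ -69.84881144 -171.30224921] 0.024948123857993255 Fn -4.661380597081229 F [-5.26807204 -2.97856903 -0.12608238] yaw err [-0.19496449 -0.98079969  0.00456136]
```

>>> arm_command --deltas '[0, 0, 0.002, 0.0005, -0.0001, 0, 0, 0, 0, 0.004, 0.001, -0.0002, 0, 0, 0, 0, 0.006, 0.0015, -0.0003, 0, 0]'

```text
clock: 7.25
position: [0.5626, 0.0072, 0.0416]
ee_rot: [3.088, -0.288, 0.322]
force: [-6.1, -2.3, 0.5]
width: 0.005
gripper_force: 2.7
```

```bash
python3 st.py
```

```text
7.25 [0.5626034  0.00718627 0.04163241] contact in base [ -68.02455537 -171.05320246] 0.025009868172320013 Fn -5.5904274277344435 F [-6.08861543 -2.28947681  0.52980546] yaw err [-0.18556018 -0.98262302  0.00440672]
```

>>> arm_command --deltas '[0, 0, 0.002, 0.0005, -0.0001, 0, 0, 0, 0, 0.004, 0.001, -0.0002, 0, 0, 0, 0, 0.006, 0.0015, -0.0003, 0, 0]'

```text
clock: 7.55
position: [0.5637, 0.0067, 0.0416]
ee_rot: [3.09, -0.274, 0.322]
force: [-5.9, -2.6, 0.3]
width: 0.004
gripper_force: 2.7
```

```bash
python3 st.py
```

```text
7.55 [0.5637485  0.00667    0.04155854] contact in base [ -66.8146981  -171.24266415] 0.024928436104370587 Fn -5.369839679477356 F [-5.92396281 -2.62179269  0.28083492] yaw err [-0.17655957 -0.98427902  0.0046395 ]
```

>>> arm_command --deltas '[0, 0, 0.002, 0.0005, -0.0001, 0, 0, 0, 0, 0.003, 0.001, -0.0002, 0, 0, 0, 0, 0.004, 0.0015, -0.0003, 0, 0]'

```text
clock: 7.85
position: [0.5645, 0.0066, 0.0414]
ee_rot: [3.092, -0.264, 0.32]
force: [-10.0, -1.6, 4.9]
width: 0.005
gripper_force: 5.1
```

```bash
python3 st.py
```

```text
7.85 [0.56452171 0.00658931 0.04138972] contact in base [ -66.06181839 -171.10170307] 0.024741575339912402 Fn -9.572412863660693 F [-10.01072004  -1.60138023   4.93908289] yaw err [-0.17022659 -0.98539388  0.00467048]
```

>>> arm_command --deltas '[0, 0, 0, 0.0004, -0.0001, 0, 0, 0, 0, 0, 0.0004, -0.0001, 0, 0]'

```text
clock: 8.05
position: [0.5646, 0.0066, 0.0414]
ee_rot: [3.092, -0.264, 0.319]
force: [-10.7, -2.7, 6.1]
width: 0.003
gripper_force: 5.2
```

```bash
python3 st.py
```

```text
8.05 [0.56455386 0.0065601  0.04139228] contact in base [ -66.03435399 -171.12488261] 0.024736755247770505 Fn -10.097874392600252 F [-10.7397319   -2.69285203   6.09627097] yaw err [-0.17024093 -0.98539146  0.00465853]
```

>>> arm_command --deltas '[0, 0, 0, 0.0004, -0.0001, 0, 0, 0, 0, 0, 0.0008, -0.0001, 0, 0, 0, 0, 0, 0.0008, -0.0001, 0, 0]'

```text
clock: 8.35
position: [0.5646, 0.0065, 0.0413]
ee_rot: [3.092, -0.264, 0.317]
force: [-14.2, -1.0, 9.0]
width: 0.004
gripper_force: 6.7
```

```bash
python3 st.py
```

```text
8.35 [0.56464217 0.00654038 0.04128666] contact in base [ -65.96395183 -171.12962716] 0.02461531782278151 Fn -13.772114012403458 F [-14.16533853  -0.97670703   9.04443536] yaw err [-0.17009596 -0.98541574  0.00481572]
```

>>> arm_command --deltas '[0, 0, 0, 0.0003, 0, 0.0004, 0, 0, 0, 0, 0.0003, 0, 0.0008, 0]'

```text
clock: 8.55
position: [0.5646, 0.0066, 0.0416]
ee_rot: [3.092, -0.264, 0.316]
force: [-9.8, -1.4, -0.6]
width: 0.008
gripper_force: 5.2
```

```bash
python3 st.py
```

```text
8.55 [0.56459183 0.00656149 0.04164091] contact in base [ -66.03068766 -171.12118085] 0.024958942282443407 Fn -9.44172104462032 F [-9.8364908  -1.36954877 -0.58121169] yaw err [-0.17000596 -0.9854299   0.00508792]
```

>>> arm_command --deltas '[0, 0, 0, 0.0004, -0.0001, 0.0001, 0, 0, 0, 0, 0.0008, -0.0001, 0.0002, 0, 0, 0, 0, 0.0012, -0.0002, 0.0003, 0, 0, 0, 0, 0.0012, -0.0002, 0.0003, 0]'

```text
clock: 8.95
position: [0.5647, 0.0065, 0.0415]
ee_rot: [3.092, -0.264, 0.313]
force: [-15.0, 0.2, 4.0]
width: 0.009
gripper_force: 7.2
```

```bash
python3 st.py
```

```text
8.95 [0.56473377 0.00650709 0.04151142] contact in base [ -65.91499877 -171.15235254] 0.024803017142914087 Fn -14.841913318235697 F [-15.0407145    0.20526892   3.97220239] yaw err [-0.16979294 -0.985465    0.00539317]
```

>>> arm_command --deltas '[0, 0, 0, 0.0002, 0, 0, 0, 0, 0, 0, 0.0002, 0, 0, 0, 0, 0, 0, 0.0002, 0, 0, 0, 0, 0, 0, 0.0002, 0, 0, 0, 0, 0, 0, 0.0002, 0, 0, 0]'

```text
clock: 9.45
position: [0.5648, 0.0065, 0.0415]
ee_rot: [3.092, -0.264, 0.312]
force: [-15.8, -0.4, 5.3]
width: 0.002
gripper_force: 7.5
```

```bash
python3 st.py
```

```text
9.45 [0.5647623  0.00646371 0.04149629] contact in base [ -65.88342519 -171.19177966] 0.024784625067774024 Fn -15.488614121522241 F [-15.81121929  -0.42956795   5.2502153 ] yaw err [-0.16983677 -0.98545708  0.00546016]
```

>>> arm_command --deltas '[0, 0, 0, 0, 0, 0, 0, 0, 0, 0, 0, 0, 0, 0, 0, 0, 0, 0, 0, 0, 0, 0, 0, 0, 0, 0, 0, 0, 0, 0, 0, 0, 0, 0, 0, 0, 0, 0, 0, 0, 0, 0, 0, 0, 0, 0, 0, 0, 0, 0, 0, 0, 0, 0, 0, 0, 0, 0, 0, 0, 0, 0, 0, 0, 0, 0, 0, 0, 0, 0]'

```text
clock: 10.45
position: [0.5647, 0.0065, 0.0415]
ee_rot: [3.092, -0.264, 0.312]
force: [-16.3, -1.2, 4.1]
width: 0.006
gripper_force: 7.5
```

```bash
python3 st.py
```

```text
10.45 [0.56474866 0.00652514 0.04149034] contact in base [ -65.90752754 -171.13252689] 0.024778778212804397 Fn -15.841366318155021 F [-16.31334689  -1.23345972   4.07046059] yaw err [-0.1698242  -0.98545958  0.00539968]
```

Pressed home for over a second, at about 15.5 N total against about 5 N to slide. Now I back off and rise.

>>> arm_command --deltas '[0, 0, 0, -0.001, 0.0002, 0, 0, 0, 0, 0, -0.003, 0.0005, 0, 0, 0, 0, 0, -0.008, 0.0014, 0, 0, 0, 0, 0, -0.02, 0.0035, 0, 0, 0, 0, 0, -0.03, 0.005, 0, 0, 0, 0, 0, -0.03, 0.005, 0.04, 0, 0, 0, 0, -0.03, 0.005, 0.09, 0, 0, 0, 0, -0.03, 0.005, 0.12, 0, 0, 0, 0, -0.03, 0.005, 0.12, 0]'

```text
clock: 11.35
position: [0.5415, 0.0123, 0.1676]
ee_rot: [3.093, -0.264, 0.338]
force: [0.4, -0.4, -0.0]
width: 0.005
gripper_force: 0.0
```

```bash
cat >> tgt.py <<'E'
def bpost(q,r=.06):
    a=p[2]+np.pi*1.25-q; c=p[:2]+R(p[2])@np.array([-.084,-.245]); return c+r*np.array([np.cos(a),np.sin(a)]), a
def btool(q): # vertical tool, tool y = minus clockwise tangent
    a=bpost(q)[1]; return tool(a-np.pi/2-np.pi/2,0)
E
python3 - <<'E'
from tgt import *
P,Q,s=now(); print(s['clock'],P,s['joints'].round(2),s['force'])
q=p[4]; print(btool(q)[:,1]); print(frac(np.r_[bpost(q)[0],.14],btool(q),P,Q).round(4))
E
```

```text
11.35 [0.54149769 0.01234399 0.16761867] [-0.42  0.29  0.32  2.07 -0.04  0.59 -1.84] [ 0.39233089 -0.44823899 -0.02764194]
[ 0.51399647 -0.8577923   0.        ]
[-0.0259  0.139   0.4502 -0.0461 -0.1085 -0.0276]
```

>>> arm_command --deltas '[0, 0, 0, -0.046, -0.1085, 0.02, 0, 0, 0, 0, -0.046, -0.1085, 0.02, 0, 0, 0, 0.95, -0.046, -0.1085, 0.02, 0, 0, 0, 0.95, -0.046, -0.1085, 0.02, 0, 0, 0, 0.95, -0.046, -0.1085, 0.02, 0, 0, 0, 0.95, -0.046, -0.1085, 0.02, 0, 0, 0, 0.95, -0.046, -0.1085, 0.02, 0, 0, 0, 0.95, -0.046, -0.1085, 0.02, 0, 0, 0, 0.95, -0.046, -0.1085, 0.02, 0, 0, 0, 0.95, -0.046, -0.1085, 0.02, 0, 0, 0, 0.95, -0.046, -0.1085, 0.02, 0, 0, 0, 0.95, -0.046, -0.1085, 0.02, 0, 0, 0, 0.95, -0.046, -0.1085, 0.02, 0, 0, 0, 0.95, -0.046, -0.1085, 0.02, 0]'

```text
clock: 12.75
position: [0.4927, -0.0967, 0.1823]
ee_rot: [-2.376, -1.84, -0.253]
force: [-0.5, -0.0, 0.4]
width: -0.001
gripper_force: 0.0
```

```bash
python3 - <<'E'
from tgt import *
P,Q,s=now(); print(s['clock'],P,s['joints'].round(2),s['force'])
q=p[4]; T=btool(q)@np.diag([-1,-1,1]); print(frac(np.r_[bpost(q)[0],.14],T,P,Q).round(4))
E
```

```text
12.75 [ 0.49272272 -0.09673351  0.18232652] [ 0.26  0.32 -0.04  1.96 -0.26  0.88  0.14] [-0.53610145 -0.00803505  0.43005265]
[-1.0390e-01 -1.3460e-01  1.4978e+00  2.7000e-03  6.0000e-04 -4.2300e-02]
```

>>> arm_command --deltas '[0, 0, 1, 0.0027, 0.0006, 0, 50, 0, 0, 1, 0.0027, 0.0006, 0, 50, 0, 0, 1, 0.0027, 0.0006, 0, 50, 0, 0, 1, 0.0027, 0.0006, 0, 50, 0, 0, 1, 0.0027, 0.0006, 0, 50, 0, 0, 1, 0.0027, 0.0006, 0, 50, 0, 0, 1, 0.0027, 0.0006, 0, 50, 0, 0, 1, 0.0027, 0.0006, 0, 50, 0, 0, 1, 0.0027, 0.0006, 0, 50, 0, 0, 1, 0.0027, 0.0006, 0, 50, 0, 0, 1, 0.0027, 0.0006, 0, 50]'

```text
clock: 13.85
position: [0.4955, -0.0953, 0.1826]
ee_rot: [-0.36, -2.912, -0.043]
force: [0.7, 0.7, -1.1]
width: 0.543
gripper_force: 0.0
```

```bash
python3 - <<'E'
from tgt import *
P,Q,s=now(); print(s['clock'],P,s['joints'].round(2),s['force'])
q=p[4]; a=np.radians(-20); T=Rn.from_euler('z',-20,degrees=True).as_matrix()@btool(q)@np.diag([-1,-1,1]); print(frac(np.r_[bpost(q)[0],.12],T,P,Q).round(4))
E
```

```text
13.85 [ 0.49554373 -0.0953117   0.18261833] [ 0.34  0.45 -0.32  1.76  0.1   1.16  1.31] [ 0.70170487  0.70322662 -1.10253021]
[-6.000e-03 -1.339e-01  2.768e-01 -2.000e-04 -8.000e-04 -6.260e-02]
```

>>> arm_command --deltas '[-0.006, -0.134, 0.277, 0, -0.001, -0.0, 50, -0.006, -0.134, 0.277, 0, -0.001, -0.03, 50, -0.006, -0.134, 0.277, 0, -0.001, -0.063, 50, -0.006, -0.134, 0.277, 0, -0.001, -0.063, 50, -0.006, -0.134, 0.277, 0, -0.001, -0.063, 50]'

```text
clock: 14.35
position: [0.4947, -0.0972, 0.1202]
ee_rot: [0.288, -3.126, -0.002]
force: [0.5, -0.3, 0.4]
width: 0.542
gripper_force: 0.0
```

```bash
python3 - <<'E'
from tgt import *
P,Q,s=now(); print(s['clock'],P,s['joints'].round(2),Q.as_matrix()[:,1:].round(3).tolist())
q=p[4]; print('pred post top px',proj('wrist',[[*bpost(q)[0],.064],[*bpost(q,0)[0],.036]]),'tip',proj('wrist',[P+Q.as_matrix()@[0,0,.019]]))
w=optics.get_image('wrist'); t=optics.get_image('top')[110:250,150:330]; print(w.shape)
cv2.imwrite('pics/w4.png',np.hstack([w,cv2.resize(t,(288,224)) if 0 else np.pad(cv2.resize(t,(288,224)),((0,160),(0,0),(0,0)))]))
E
```

```text
14.35 [ 0.4947283  -0.09715974  0.12024972] [ 0.4   0.43 -0.41  1.98  0.24  0.78  1.61] [[-0.183, -0.002], [0.983, 0.001], [0.001, -1.0]]
pred post top px [[259.49404986 219.91806774]
 [283.56055729 267.73732467]] tip [[258.25200313 242.86725111]]
(384, 512, 3)
```

View pics/w4.png

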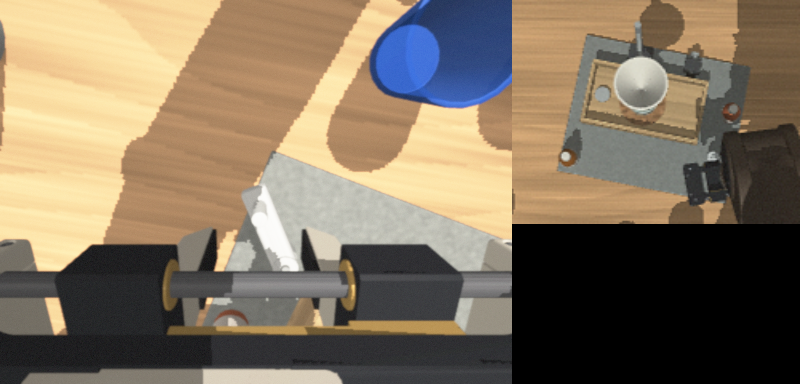

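```bash
python3 - <<'E'
from tgt import *
for q in (0,.07,.15,.25,.35):
    print(q,proj('wrist',[[*bpost(q)[0],.064],[*bpost(q)[0],.036],[*bpost(q,.075)[0],.036],[*bpost(q,0)[0],.036]]).round(0).tolist())
w=cv2.imread('pics/w4.png')[140:290,190:340]; cv2.imwrite('pics/w5.png',cv2.resize(w,(600,600),interpolation=cv2.INTER_CUBIC))
E
```

```text
0 [[255.0, 218.0], [256.0, 205.0], [248.0, 189.0], [284.0, 265.0]]
0.07 [[261.0, 216.0], [260.0, 203.0], [254.0, 187.0], [284.0, 265.0]]
0.15 [[267.0, 214.0], [266.0, 202.0], [261.0, 184.0], [284.0, 265.0]]
0.25 [[275.0, 213.0], [273.0, 200.0], [270.0, 182.0], [284.0, 265.0]]
0.35 [[283.0, 212.0], [281.0, 199.0], [280.0, 181.0], [284.0, 265.0]]
```

View pics/w5.png

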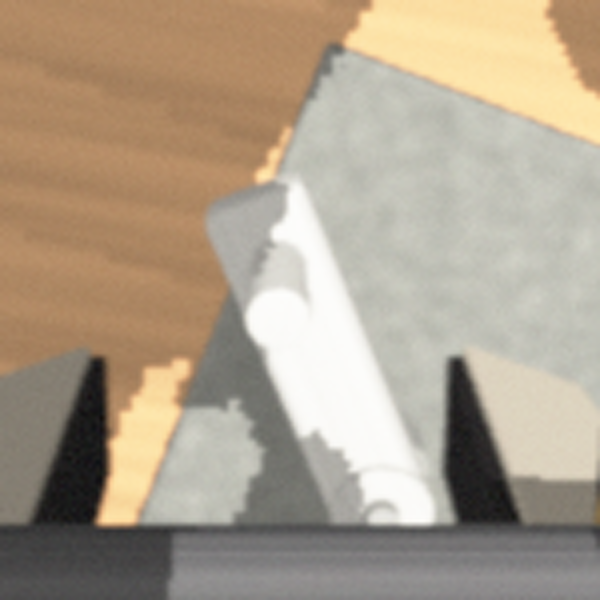

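The post top at (259,219) matches the prediction (259.5,220) and lies centred between the fingertips. Next I descend and grip lightly.

>>> arm_command --deltas '[0, 0, 0, 0, 0.0005, -0.03, 50, 0, 0, 0, 0, 0.0005, -0.053, 50, 0, 0, 0, 0, 0.0005, -0.053, 50, 0, 0, 0, 0, 0.0005, -0.053, 4, 0, 0, 0, 0, 0.0005, -0.053, 4, 0, 0, 0, 0, 0.0005, -0.053, 4, 0, 0, 0, 0, 0.0005, -0.053, 4, 0, 0, 0, 0, 0.0005, -0.053, 4]' --force 10

```text
clock: 15.25
position: [0.4959, -0.0969, 0.0674]
ee_rot: [-0.294, 3.127, 0.001]
force: [1.1, -0.0, 1.1]
width: 0.163
gripper_force: 0.0
```

```bash
python3 - <<'E'
from tgt import *
P,Q,s=now(); print(s['clock'],P,s['force'],s['width']*91.8,s['gripper_force'])
p0=bpost(.065)[0]
print('start',p0-P[:2])
for q in np.linspace(.065,1.2,13)[1:]: print(q.round(2),(bpost(q)[0]-p0).round(4), (-(q-.065)/2.29*111/90).round(3))
p1=bpost(1.2)[0]; print()
for q in np.linspace(1.2,2.38,13)[1:]: print(q.round(2),(bpost(q)[0]-p1).round(4), (-(q-1.2)/2.29*111/90).round(3))
E
```

```text
15.25 [ 0.49593814 -0.09687376  0.06739168] [ 1.12012589 -0.03066545  1.12199213] 14.933322727242002 0.0
start [-0.00045339  0.00053081]
0.16 [-0.0027  0.005 ] -0.051
0.25 [-0.0049  0.0102] -0.102
0.35 [-0.0066  0.0156] -0.153
0.44 [-0.0078  0.0212] -0.204
0.54 [-0.0085  0.0268] -0.255
0.63 [-0.0086  0.0325] -0.306
0.73 [-0.0082  0.0381] -0.357
0.82 [-0.0073  0.0437] -0.408
0.92 [-0.0058  0.0492] -0.458
1.01 [-0.0039  0.0545] -0.509
1.11 [-0.0014  0.0596] -0.56
1.2 [0.0016 0.0645] -0.611

1.3 [0.0035 0.0047] -0.053
1.4 [0.0075 0.0091] -0.106
1.5 [0.0119 0.013 ] -0.159
1.59 [0.0166 0.0165] -0.212
1.69 [0.0217 0.0195] -0.265
1.79 [0.027  0.0221] -0.318
1.89 [0.0326 0.024 ] -0.371
1.99 [0.0383 0.0254] -0.424
2.08 [0.0442 0.0263] -0.477
2.18 [0.0501 0.0265] -0.53
2.28 [0.0559 0.0262] -0.583
2.38 [0.0618 0.0253] -0.636
```

>>> arm_command --deltas '[0, 0, 0, 0, 0, 0, 4, 0, 0, 0, 0, 0, 0, 4, 0, 0, 0, 0, 0, 0, 4, 0, 0, -0.051, -0.0027, 0.005, 0, 4, 0, 0, -0.102, -0.0049, 0.0102, 0, 4, 0, 0, -0.153, -0.0066, 0.0156, 0, 4, 0, 0, -0.204, -0.0078, 0.0212, 0, 4, 0, 0, -0.255, -0.0085, 0.0268, 0, 4, 0, 0, -0.306, -0.0086, 0.0325, 0, 4, 0, 0, -0.357, -0.0082, 0.0381, 0, 4, 0, 0, -0.408, -0.0073, 0.0437, 0, 4, 0, 0, -0.458, -0.0058, 0.0492, 0, 4, 0, 0, -0.509, -0.0039, 0.0545, 0, 4, 0, 0, -0.56, -0.0014, 0.0596, 0, 4, 0, 0, -0.611, 0.0016, 0.0645, 0, 4, 0, 0, -0.611, 0.0016, 0.0645, 0, 4]'

```text
clock: 16.85
position: [0.4965, -0.0316, 0.0668]
ee_rot: [-1.185, -2.908, -0.001]
force: [-2.8, 2.2, 5.2]
width: 0.129
gripper_force: 10.0
```

```bash
python3 - <<'E'
from tgt import *
P,Q,s=now(); print(s['clock'],P,s['force'],s['width']*91.8,s['gripper_force'],s['joints'].round(2),bpost(1.2)[0])
E
```

```text
16.85 [ 0.49650023 -0.03156296  0.06680337] [-2.81019769  2.23130922  5.19116874] 11.858721458857245 10.001662373542786 [ 0.04  0.47 -0.11  2.06  0.09  0.61  0.67] [ 0.49703802 -0.03185859]
```

>>> arm_command --deltas '[0, 0, -0.053, 0.0035, 0.0047, 0, 4, 0, 0, -0.106, 0.0075, 0.0091, 0, 4, 0, 0, -0.159, 0.0119, 0.013, 0, 4, 0, 0, -0.212, 0.0166, 0.0165, 0.001, 4, 0, 0, -0.265, 0.0217, 0.0195, 0.001, 4, 0, 0, -0.318, 0.027, 0.0221, 0.001, 4, 0, 0, -0.371, 0.0326, 0.024, 0.001, 4, 0, 0, -0.424, 0.0383, 0.0254, 0.001, 4, 0, 0, -0.477, 0.0442, 0.0263, 0.001, 4, 0, 0, -0.53, 0.0501, 0.0265, 0.001, 4, 0, 0, -0.56, 0.053, 0.0264, 0.001, 4, 0, 0, -0.583, 0.0559, 0.0262, 0.001, 4, 0, 0, -0.6, 0.058, 0.026, 0.001, 4, 0, 0, -0.6, 0.058, 0.026, 0.001, 4]'

```text
clock: 18.25
position: [0.5542, -0.0053, 0.0671]
ee_rot: [-2.373, -2.056, 0.001]
force: [-1.9, 5.8, -4.4]
width: 0.125
gripper_force: 10.0
```

```bash
cat > bs.py <<'E'
from tgt import *
P,Q,s=now(); c=bpost(0,0)[0]; d=P[:2]-c
print(s['clock'],P,s['force'],s['width']*91.8,s['gripper_force'],'q',p[2]+np.pi*1.25-np.arctan2(d[1],d[0]),'r',np.hypot(*d),'Fn',s['force'][:2]@R(p[2])[:,0])
E
python3 bs.py
```

```text
18.25 [ 0.55424467 -0.00531707  0.06709496] [-1.92672148  5.81720002 -4.36527603] 11.481625203529227 9.997471421957016 q 2.3019741277135375 r 0.06045703036186532 Fn -2.92079332105078
```

Not at the limit yet; I'll push on in small steps until the force rises.

>>> arm_command --deltas '[0, 0, -0.015, 0.001, -0.0001, 0, 4, 0, 0, -0.03, 0.002, -0.0003, 0, 4, 0, 0, -0.03, 0.003, -0.0005, 0, 4, 0, 0, -0.03, 0.004, -0.0007, 0, 4, 0, 0, -0.03, 0.004, -0.0007, 0, 4]'

```text
clock: 18.75
position: [0.557, -0.0057, 0.067]
ee_rot: [-2.418, -2.001, 0.003]
force: [-6.7, 6.8, -1.6]
width: 0.125
gripper_force: 10.0
```

```bash
python3 bs.py
```

```text
18.75 [ 0.55700884 -0.00573274  0.06702684] [-6.66681099  6.76532232 -1.59242043] 11.454552678071503 9.997152015566826 q 2.348216813261645 r 0.06044758391488079 Fn -7.753766232295171
```

>>> arm_command --deltas '[0, 0, 0, 0.001, -0.0006, 0, 4, 0, 0, 0, 0.002, -0.0012, 0, 4, 0, 0, 0, 0.002, -0.0012, 0, 4]'

```text
clock: 19.05
position: [0.5573, -0.0058, 0.0669]
ee_rot: [-2.415, -2.0, 0.006]
force: [-11.8, 9.8, 3.4]
width: 0.126
gripper_force: 10.0
```

```bash
python3 bs.py
```

```text
19.05 [ 0.55726777 -0.00578061  0.06685091] [-11.83973154   9.7970756    3.35005329] 11.548675110665682 10.001953728497028 q 2.352572754138185 r 0.0604445265572526 Fn -13.3796502896174
```

>>> arm_command --deltas '[0, 0, 0, -0.002, 0.0015, 0, 4, 0, 0, 0, -0.0025, 0.002, 0, 30, 0, 0, 0, -0.0025, 0.002, 0, 30, 0, 0, 0, -0.0025, 0.002, 0, 30, 0, 0, 0, -0.0025, 0.002, 0.02, 30, 0, 0, 0, -0.0025, 0.002, 0.06, 30, 0, 0, 0, -0.01, 0.002, 0.1, 30, 0, 0, 0, -0.05, 0.002, 0.13, 30, 0, 0, 0, -0.1, 0, 0.15, 30, 0, 0, 0, -0.14, -0.05, 0.15, 30, 0, 0, 0, -0.14, -0.1, 0.15, 30, 0, 0, 0, -0.14, -0.15, 0.15, 30, 0, 0, 0, -0.14, -0.2, 0.15, 30, 0, 0, 0, -0.14, -0.25, 0.15, 30, 0, 0, 0, -0.14, -0.25, 0.15, 30]'

```text
clock: 20.55
position: [0.4204, -0.2647, 0.2187]
ee_rot: [2.426, 1.989, -0.0]
force: [0.3, -0.1, 0.6]
width: 0.328
gripper_force: 0.0
```

```bash
python3 - <<'E'
from bs import *
a=optics.get_image('top')[110:250,150:330]; b=optics.get_image('side')[120:270,150:340]
cv2.imwrite('pics/f.png',np.hstack([cv2.resize(a,(400,311),interpolation=cv2.INTER_CUBIC),cv2.resize(b,(400,311),interpolation=cv2.INTER_CUBIC)]))
E
```

```text
20.55 [ 0.42038304 -0.26473526  0.21874558] [ 0.314718   -0.07428443  0.57286369] 30.10540499802638 0.0 q 5.885953783101872 r 0.23613248261674594 Fn 0.32288041672869366
```

View pics/f.png

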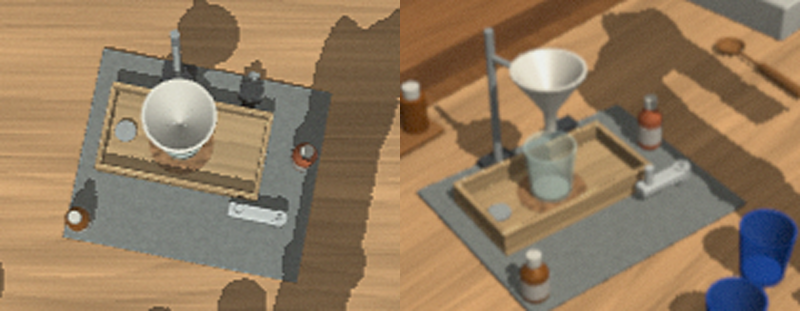

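The tray is home and parallel to the board. The turn-button lies along its robot-side rim at (258,213), the jar stands upright on its mat under the funnel at (550,165), and the bottles have not moved.

```bash
python3 -c "
from cell import arm
print(arm.sign_off())"
```

```text
the job is handed in; nothing more can be done
None
```

The job is handed in at 20.6 s: the tray is home under the funnel, pressed for over a second with about 15.5 N against roughly 5 N to slide, so the stop bore about 10 N; the turn-button is round to its limit behind the tray, the jar is upright on its mat, and the final pictures show nothing near the fixture moved.

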